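# Load the salt shaker and slide the stuck spice carriage home

## Robot

A 6-joint arm with a two-finger parallel gripper is mounted at the origin on a cart in front of the work surface, level with it; the furniture and walls round the work are solid. World frame = base frame: x ahead of the robot, y to its left, z up, the work surface at z = 0. Lengths are in m, angles in degrees, forces in N, time in s.
With the tool pointing down it reaches from about 0.25 to 0.775 m from the base axis. Payload 4 kg.
Tool frame: the origin (TCP) lies at the very end of the fingers, on their centre line; the grasp point (between the pads) lies 19 mm behind it; z points along the fingers, y is the line along which they close (so a half turn about z gives the same grasp; the last joint's range is limited). The gripper opens to 94 mm and grips with 3 to 60 N. Pads are 16 mm wide; open, the fingers measure 119 mm over their backs; the gripper's body (75 mm by 177 mm) begins 78 mm behind the grasp point.
Start: joints at [-76.324, 4.996, 78.535, -0, 96.463, -5.907], TCP at [0.184, -0.518, 0.206] pointing down, gripper open.
Joint ranges: [-177.83, 177.83], [-43.37, 116.18], [15.69, 146.23], [-61.86, 241.86], [9.47, 152.12], [-147.06, 147.06]. Speed limits (degrees/s): [159.86, 159.86, 180, 180, 180, 180].

## Interface

Orientations are given as a 3x3 rotation matrix whose columns are the frame's x, y, z axes.
In Python, from workcell import ctrl gives the robot as it stands.
- The arm moves only by the tool play_rows, never from a script. Its argument "rows" is a list of rows, each a list of 3 entries, a list of its own where there are three numbers: the finger opening in mm, from 0 to 94, then the shift along the tool's x, y, z in mm, then the turn, a rotation vector about the tool's x, y, z in degrees. A call has 1 to 20 rows; each row shifts and turns the commanded pose from where the row before left it, along the tool's axes as they then stand; what a row does not reach is not made up. A row lasts 1/10 s, in which the tool goes at most 50 mm and 8.59 degrees, less where a joint would pass 70% of its speed; a pose out of reach is approached as far as the arm can. A call with a gripper value outside its range is refused whole. The fingers move at their own pace and stop on an object; "force" is the grip in N (left out, the last holds). Time passes only in rows, so rows that do not move let the fingers close. It gives the time, the measured TCP pose, the force, the opening and the grip force at its end, in the units of the state.
- ctrl.get_obs(): the state, without advancing time (a new reading comes with each control period).
- ctrl.get_image(name): name is "scene" or "top"; returns a dict with "frame" (384x512x3 uint8, red, green, blue), "vertical_fov" (degrees; the focal length in pixels is half the picture's height over the tangent of half this angle, whatever the lens; pixels are square), "cx", "cy" (the principal point, pixels), "k1" (the pictures are not rectified: a ray, as slopes to the right and down, at radius r is drawn at 1 + k1 r^2 times it, then the intrinsics apply), "position" and "attitude" of the camera in the world. Camera axes: x right, y up, looking along -z (the intrinsics and any distortion apply to the point x, -y, -z); pixel columns grow to the right and rows downward; lengths in m; the calibration is good to about 2 mm. A picture is of the moment at which its call begins. There is no depth.
- ctrl.job_done(): hands the job in; it is judged then, once.
The state is a dict: "clock": time; "qpos": joint angles; "dq": joint speeds; "tau": joint torques, N m; "tool_pos": TCP position; "tcp_rot": TCP orientation; "wrist_force": force on the tool from outside, world axes, zero at the start; "wrist_torque": the same for the moment, N m; "gripper_width": finger opening in m; "gripper_force": force on a finger pad.
Only numpy, scipy, OpenCV 4.12 (cv2) and the standard library are available. Lean on these libraries where they do the work, as an engineer would, in place of code of your own. Each camera call takes 0.05 s, during which the arm holds its last target. There are 200 camera calls.

## Task

Stand the salt shaker upright in the empty pocket of the spice carriage and let go of it. Then, with the fingers shut and without gripping, push the carriage by the back of its upright push plate along its rail: it is stuck, so lean on it gently until it breaks free, then keep pushing it slowly, never hard, until it presses against the rubber end stop hidden under the cover, and leave it resting there with the shaker standing in it. Do not knock over or shove the two spice jars.

Things in the scene. Friction and masses are not known exactly. Their poses are not given: they have to be found in the camera images.
- shaker_mid (a point): centre, half-way up, of the loose salt shaker: round, white body with a rounded grey perforated top, 44 mm across and 90 mm tall, about 0.1 kg, standing on the worktop in front of the rail's covered end, the smallest standing thing near the front edge. z axis up its length.
- pocket (a point): centre of the floor of the carriage's square pocket, 34 mm above the worktop; the pocket is 54 mm square inside, its walls 4 mm thick and 26 mm high, open at the top (rim 60 mm above the worktop). Axes as push_face.
- push_face (a point): the place to push: middle of the back (-y) face of the carriage's upright push plate, 85 mm above the worktop. The plate is 60 mm wide (x), 10 mm thick, from 34 to 116 mm above the worktop; the pocket's centre is 99 mm further along +y. +y of this frame is the direction of travel (roughly to the robot's left), z is up.
- carriage: aluminium carriage, 0.5 kg, on two steel rods over a wooden board (96 x 420 x 10 mm); origin on the worktop under the middle of its 84 x 160 mm plate, axes as push_face. Friction 2.5 N. First up to 15 mm of play, then a hidden sprung catch holds it: 8 to 18 N break it free and it jumps ahead 1 or 2 cm, then slides freely. More than 25 N of push is too much.
- buffer (a joint): how far the hidden rubber end stop is pressed in (m): 0 untouched, hard at 0.010. It is under the white cover (92 x 125 mm, 46 mm high) at the rail's far end; the carriage's tongue meets it after 75 to 140 mm of travel, different every time. It resists with 1.5 N at first, rising 1.2 N per mm, on top of the carriage's friction, and the carriage stays resting against it.
- spice_a: bystander: spice jar with white cap, 41 mm across, 102 mm tall, loose, to the left of the shaker near the front edge (origin at the centre of its underside). Leave it alone.
- spice_b: bystander: spice jar with gold cap, 45 mm across, 98 mm tall, loose, behind the rail (origin at the centre of its underside). Leave it alone.
There are look-alikes about, which are no part of the job. What is shaped like the part that bears shaker_mid but orange or purple is not meant.

How it is judged (in metres and radians):
On the way, in this order (a step that is already met when the one before it is completed fails the run):
1. the shaker stands in the pocket, let go, with the carriage still at its start (horizontal distance between shaker_mid and pocket below 0.012 m and z of shaker_mid in the frame of pocket below 0.05 m and angle between shaker_mid's own z axis and vertical below 0.12 rad and contact force between the fingers and shaker below 0.1 N and distance of carriage from where it was at the start of the episode below 0.02 m), for 0.2 s.
2. the carriage has broken free and moved along (distance of carriage from where it was at the start of the episode above 0.04 m).
At the end, for the whole second after the job is handed in: The carriage is at rest against the hidden end stop, which it keeps pressed in by at least 0.6 mm, and the shaker stands upright (within 7 degrees) on the floor of the pocket, its axis within 12 mm of the pocket's centre (value of joint buffer above 0.0006 m and linear speed of carriage below 0.01 m/s and horizontal distance between shaker_mid and pocket below 0.012 m and z of shaker_mid in the frame of pocket below 0.05 m and angle between shaker_mid's own z axis and vertical below 0.12 rad); the robot touches nothing.
It fails at once if the carriage is pushed with more than 25 N (contact force between any of the arm, the fingers and carriage above 25 N).
It fails at once if a spice jar is shoved more than 30 mm or tipped (distance of any of spice_a, spice_b from where it was at the start of the episode above 0.03 m or angle between any of spice_a, spice_b's own z axis and vertical above 0.4 rad).
It also fails if it takes over 64 s, if anything falls off the work surface, if the arm or the gripper's body presses on something with over 40 N, if the wrist force passes 120 N, or if a joint passes its speed limit or range.

## Working session

There is one attempt and no reset: what is moved stays moved. The work goes in short steps, Python scripts to look and compute and a tool call to move; the robot and the scene stay as the last step left them, time stands still between calls to the robot, and variables do not carry over. Pictures are saved under pics/ and viewed, at most 10 in all, crops included, and the job is handed in when it is done.

Besides the shell and the picture viewer there is one more tool, called as name(argument=value, ...) on one line, values as JSON. play_rows: Moves the arm, as the interface text tells. Its arguments: {"type":"object","properties":{"rows":{"type":"array"},"force":{"type":"number"}},"required":["rows"]}

```bash
mkdir -p pics; ls; cat > h.py <<'E'
import numpy as np, cv2
from workcell import ctrl
def cam(n):
    d=ctrl.get_image(n); return d
def ray(d,u,v):
    f=192/np.tan(np.radians(d['vertical_fov'])/2)
    K=np.array([[f,0,d['cx']],[0,f,d['cy']],[0,0,1]])
    p=cv2.undistortPoints(np.array([[[u,v]]],float),K,np.array([d['k1'],0,0,0,0.]))[0,0]
    R=np.array(d['attitude']); R=R if R.shape==(3,3) else None
    r=R@np.array([p[0],-p[1],-1]); return np.array(d['position']),r
def onz(d,u,v,z):
    o,r=ray(d,u,v); return o+r*(z-o[2])/r[2]
E
python3 - <<'E'
from h import *
for n in ['scene','top']:
    d=cam(n); cv2.imwrite(f'pics/{n}0.png',cv2.resize(d['frame'][:,:,::-1],(800,600),interpolation=cv2.INTER_CUBIC))
    np.save(f'pics/{n}0.npy',d,allow_pickle=True)
    print({k:v for k,v in d.items() if k!='frame'})
print(ctrl.get_obs())
E
```

```text
pics
{'vertical_fov': 47.14977016214643, 'cx': 245.5676618032957, 'cy': 191.39033637782262, 'k1': -0.10991175917744578, 'position': array([-0.04252833,  0.55055993,  1.10553127]), 'attitude': array([[-0.65802191,  0.58478567, -0.47437632],
       [-0.752981  , -0.51534398,  0.40919457],
       [-0.00517587,  0.62645535,  0.77944013]])}
{'vertical_fov': 48.753765555520886, 'cx': 249.25729939499485, 'cy': 192.14028911788145, 'k1': -0.04080861596556654, 'position': array([0.42150228, 0.03086492, 1.17737447]), 'attitude': array([[ 1.21048768e-02,  9.89645667e-01, -1.43020715e-01],
       [-9.99925070e-01,  1.22412434e-02,  7.35813524e-05],
       [ 1.82357086e-03,  1.43009108e-01,  9.89719692e-01]])}
{'clock': 0.1, 'qpos': array([-7.63252175e+01,  5.03569038e+00,  7.86146483e+01, -5.19383832e-04,
        9.64620938e+01, -5.90674153e+00]), 'dq': array([-0.03035408, -0.13342579, -0.17783033,  0.01113764, -0.00738243,
        0.00719804]), 'tau': array([ 1.97335081e-03, -3.41252232e+01, -3.03301620e+01,  7.19875842e-02,
        3.04180034e-02, -1.02278509e-04]), 'tool_pos': array([ 0.18421318, -0.51772019,  0.20442615]), 'tcp_rot': array([[ 9.42165961e-01,  3.35146355e-01, -4.72664322e-04],
       [ 3.35146633e-01, -9.42164055e-01,  1.90456193e-03],
       [ 1.92979653e-04, -1.95282527e-03, -9.99998075e-01]]), 'wrist_force': array([-0.2070222 , -0.7064962 ,  0.21821665]), 'wrist_torque': array([-0.03247011, -0.00605322,  0.04044826]), 'gripper_force': 0.0, 'gripper_width': 0.09427352329363783}
```

View pics/scene0.png

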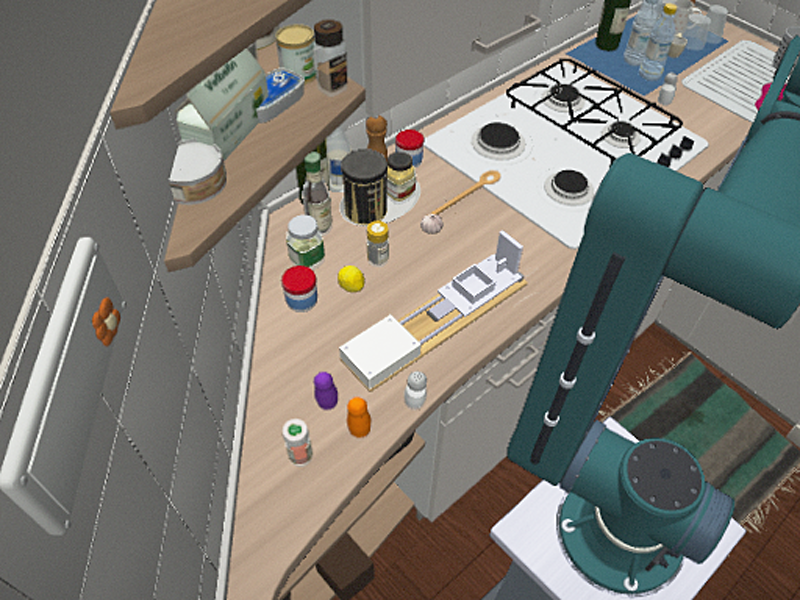

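View pics/top0.png

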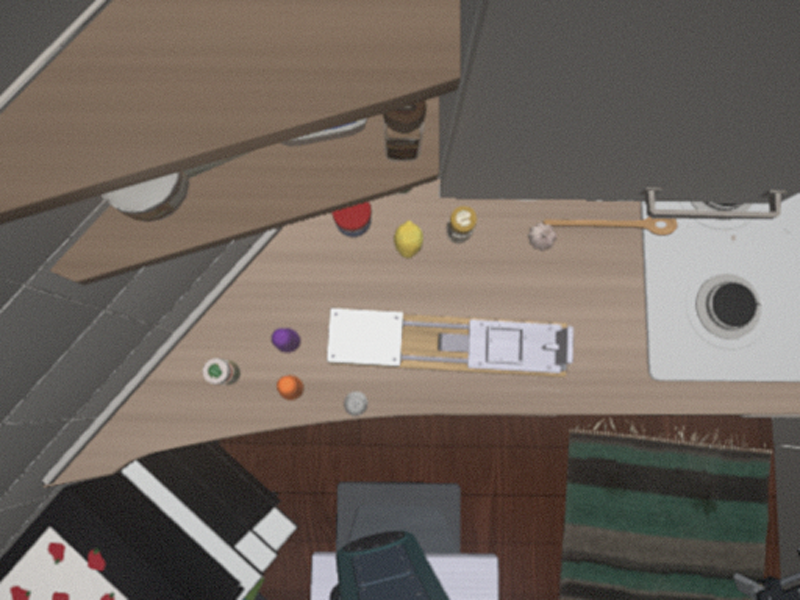

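Scene view: shaker at about (416,388), carriage pocket (473,283), push plate (509,255). Top view (800x600): shaker (356,402), pocket (504,346), push plate (567,345), cover (366,338), jars (219,371) and (463,221).

```bash
python3 - <<'E'
from h import *
t=np.load('pics/top0.npy',allow_pickle=True).item()['frame'];s=np.load('pics/scene0.npy',allow_pickle=True).item()['frame']
def crop(im,x,y,w,h,k,W,H):
    c=cv2.resize(im[y:y+h,x:x+w,::-1],None,fx=k,fy=k,interpolation=cv2.INTER_NEAREST); o=np.zeros((H,W,3),np.uint8); o[:c.shape[0],:c.shape[1]]=c[:H,:W]; return o
a=crop(t,205,190,168,80,4.76,800,300*1+90)
b=crop(t,205,240,40,30,7,400,210)
c=crop(s,252,230,30,32,6.5,400,210)
cv2.imwrite('pics/c1.png',np.vstack([a,np.hstack([b,c])]))
cv2.imwrite('pics/c2.png',crop(s,215,140,125,110,5.4,675,594))
E
```

```text
(no output)
```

View pics/c1.png

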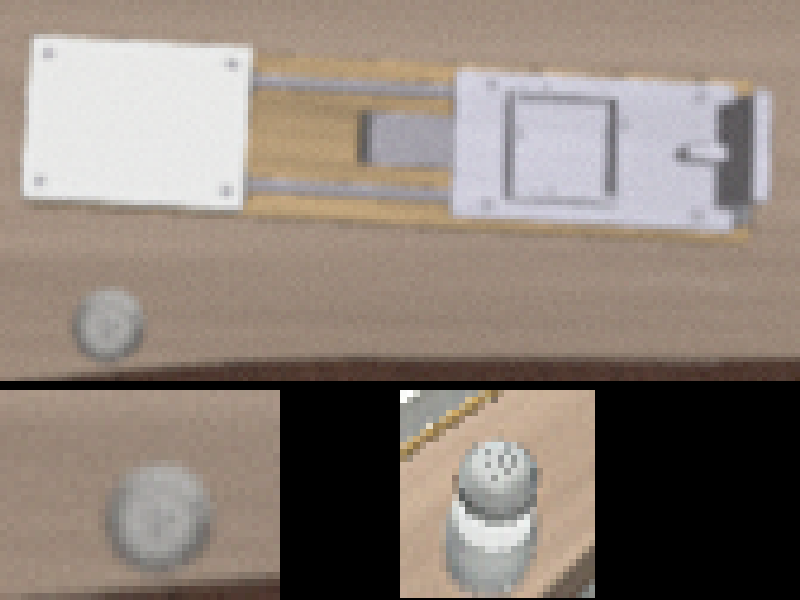

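View pics/c2.png

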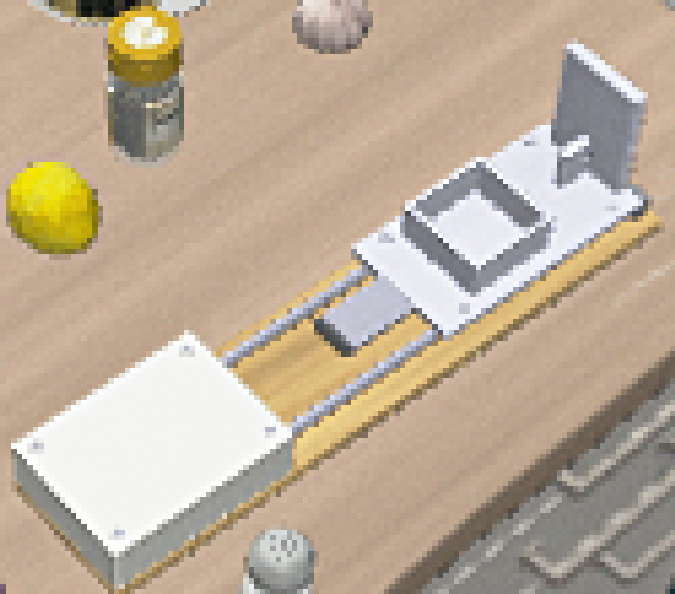

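The crops show the pocket rim (top crop outer X 513–625, centre row ≈149 from the plate edges), cover corners, push plate top edge (752–770, 90–200), and the shaker top centred at about (109,323) in the crop.

```bash
cat >> h.py <<'E'
def tri(d1,p1,d2,p2):
    o1,r1=ray(d1,*p1);o2,r2=ray(d2,*p2)
    A=np.stack([r1,-r2],1);k=np.linalg.lstsq(A,o2-o1,rcond=None)[0]
    a=o1+k[0]*r1;b=o2+k[1]*r2;return (a+b)/2,np.linalg.norm(a-b)
E
python3 - <<'E'
from h import *
np.set_printoptions(precision=4,suppress=True)
t=np.load('pics/top0.npy',allow_pickle=True).item();s=np.load('pics/scene0.npy',allow_pickle=True).item()
T=lambda X,Y:(204.5+X/4.76,189.5+Y/4.76)
S=lambda X,Y:(214.5+X/5.4,139.5+Y/5.4)
print('cover top',[onz(t,*T(*p),.046)[:2] for p in [(33,35),(252,48),(244,211),(22,197)]])
print('cover scene',[onz(s,*S(*p),.046)[:2] for p in [(188,332),(293,432),(113,550),(12,445)]])
print('plate top',[onz(t,*T(*p),.034)[:2] for p in [(455,70),(735,84),(733,232),(452,215)]])
print('plate scene L corners',[onz(s,*S(*p),.034)[:2] for p in [(352,250),(447,337),(548,125)]])
print('pocket top ctr',onz(t,*T(569,149),.034),onz(t,*T(569,149),.06))
print('rim scene',[onz(s,*S(*p),.06)[:2] for p in [(403,210),(478,160),(552,218),(475,270)]])
print('push top edge back, top',[onz(t,*T(*p),.116)[:2] for p in [(771,91),(768,202),(754,90),(751,200)]])
print('push top scene',[onz(s,*S(*p),.116)[:2] for p in [(566,45),(640,102),(576,40),(647,96)]])
# shaker head: head centre approx
hsv=cv2.cvtColor(t['frame'],cv2.COLOR_RGB2HSV)
x0,y0=218,246;w=hsv[y0:y0+23,x0:x0+20].astype(int);m=(w[:,:,1]<45).astype(np.uint8)
print(m.sum());ys,xs=np.nonzero(m);print('blob',xs.min()+x0,xs.max()+x0,ys.min()+y0,ys.max()+y0)
tc=((xs.min()+xs.max())/2+x0,(ys.min()+ys.max())/2+y0)
print('centroid',xs.mean()+x0,ys.mean()+y0)
for z in (.045,.075,.09):print(z,onz(t,xs.mean()+x0,ys.mean()+y0,z))
# scene head: crop at 252,230 k6.5 ; displayed offset (400,390)
H=(251.5+(498-400)/6.5,229.5+(478-390)/6.5)
print('tri',tri(t,(xs.mean()+x0,ys.mean()+y0),s,H), onz(s,*H,.075))
E
```

```text
cover top [array([0.5709, 0.1325]), array([0.565 , 0.0085]), array([0.4731, 0.0121]), array([0.4794, 0.1364])]
cover scene [array([0.5667, 0.0104]), array([0.4774, 0.0129]), array([0.4845, 0.1355]), array([0.5718, 0.1332])]
plate top [array([ 0.5553, -0.1077]), array([ 0.5492, -0.2681]), array([ 0.4649, -0.265 ]), array([ 0.4728, -0.1057])]
plate scene L corners [array([ 0.5555, -0.1077]), array([ 0.4736, -0.1038]), array([ 0.5475, -0.2668])]
pocket top ctr [ 0.5109 -0.1724  0.034 ] [ 0.5089 -0.1678  0.06  ]
rim scene [array([ 0.543 , -0.1347]), array([ 0.5414, -0.1953]), array([ 0.4817, -0.1952]), array([ 0.4842, -0.1339])]
push top edge back, top [array([ 0.5365, -0.2658]), array([ 0.4777, -0.2627]), array([ 0.5369, -0.2567]), array([ 0.4787, -0.2537])]
push top scene [array([ 0.5387, -0.2586]), array([ 0.4798, -0.2571]), array([ 0.5376, -0.2661]), array([ 0.4802, -0.2636])]
213
blob 220 235 250 266
centroid 227.26291079812208 257.7981220657277
0.045 [0.409  0.0868 0.045 ]
0.075 [0.4094 0.0853 0.075 ]
0.09 [0.4095 0.0846 0.09  ]
tri (array([0.4095, 0.0855, 0.074 ]), np.float64(0.0004484522314155791)) [0.4093 0.0861 0.075 ]
```

play_rows(rows=[[94,[0,0,0],[0,0,7.4]],[94,[0,0,0],[0,0,7.4]],[94,[0,0,0],[0,0,7.3]],[94,[11.6,-36,0],[0,0,0]],[94,[11.6,-36,0],[0,0,0]],[94,[11.6,-36,0],[0,0,0]],[94,[11.6,-36,0],[0,0,0]],[94,[11.6,-36,0],[0,0,0]],[94,[11.6,-36,0],[0,0,0]],[94,[11.6,-36,0],[0,0,0]],[94,[11.6,-36,0],[0,0,0]],[94,[11.6,-36,0],[0,0,0]],[94,[11.6,-36,0],[0,0,0]],[94,[11.6,-36,0],[0,0,0]],[94,[11.6,-36,0],[0,0,0]],[94,[11.6,-36,0],[0,0,0]],[94,[11.6,-36,0],[0,0,0]],[94,[11.6,-36,0],[0,0,0]],[94,[11.6,-36,0],[0,0,0]],[94,[11.6,-36,0],[0,0,0]]], force=12)

```text
clock: 2.1
tool_pos: [0.4082, 0.0862, 0.2051]
tcp_rot: [[0.999, -0.044, -0.0], [-0.044, -0.999, -0.0], [-0.0, 0.0, -1.0]]
wrist_force: [0.3, 0.2, 1.0]
gripper_width: 0.094
gripper_force: 0.0
```

play_rows(rows=[[94,[0,0,0],[0,0,0]],[94,[0,0,0],[0,0,0]]])

```text
clock: 2.3
tool_pos: [0.4078, 0.0848, 0.2048]
tcp_rot: [[0.999, -0.042, -0.002], [-0.042, -0.999, -0.001], [-0.002, 0.001, -1.0]]
wrist_force: [1.2, -0.3, -0.5]
gripper_width: 0.094
gripper_force: 0.0
```

```bash
cat > st.py <<'E'
from h import *
import sys
np.set_printoptions(precision=4,suppress=True)
o=ctrl.get_obs();R=np.array(o['tcp_rot'])
print(o['clock'],o['tool_pos'],'F',o['wrist_force'],'w',o['gripper_width'],'q',o['qpos'].round(1));print(R)
if len(sys.argv)>3: print('delta tool mm',R.T@(np.array([float(a) for a in sys.argv[1:4]])-o['tool_pos'])*1e3)
E
python3 st.py .409 .0855 .032
```

```text
2.3 [0.4078 0.0848 0.2048] F [ 1.164  -0.3003 -0.4668] w 0.0940357380501284 q [  4.  -12.2  94.9  -0.   97.5  96.4]
[[ 0.9991 -0.0419 -0.0018]
 [-0.0419 -0.9991 -0.0009]
 [-0.0017  0.001  -1.    ]]
delta tool mm [  1.4855  -0.8922 172.8046]
```

play_rows(rows=[[94,[1.2,-0.9,25],[0,0,0]],[94,[0,0,30],[0,0,0]],[94,[0,0,30],[0,0,0]],[94,[0,0,25],[0,0,0]],[94,[0,0,20],[0,0,0]],[94,[0,0,15],[0,0,0]],[94,[0,0,15],[0,0,0]],[94,[0,0,10],[0,0,0]],[94,[0,0,3],[0,0,0]],[94,[0,0,0],[0,0,0]],[40,[0,0,0],[0,0,0]],[40,[0,0,0],[0,0,0]],[36,[0,0,0],[0,0,0]],[36,[0,0,0],[0,0,0]],[36,[0,0,0],[0,0,0]],[36,[0,0,0],[0,0,0]],[36,[0,0,0],[0,0,0]]], force=12)

```text
clock: 4.0
tool_pos: [0.4096, 0.0857, 0.0326]
tcp_rot: [[0.999, -0.044, 0.0], [-0.044, -0.999, 0.001], [0.0, -0.001, -1.0]]
wrist_force: [0.3, 1.3, 0.1]
gripper_width: 0.0412
gripper_force: 3.3
```

```bash
python3 st.py
```

```text
4.0 [0.4096 0.0857 0.0326] F [0.2788 1.2948 0.0996] w 0.041164686686193844 q [  4.   -6.1 109.7   0.   76.3  96.5]
[[ 0.999  -0.0439  0.0003]
 [-0.0439 -0.999   0.0005]
 [ 0.0003 -0.0006 -1.    ]]
```

play_rows(rows=[[36,[0,0,0],[0,0,0]],[36,[0,0,-5],[0,0,0]],[36,[0,0,-10],[0,0,0]],[36,[0,0,-15],[0,0,0]],[36,[0,0,-20],[0,0,0]],[36,[0,0,-20],[0,0,0]],[36,[0,0,-15],[0,0,0]],[36,[0,0,-10],[0,0,0]],[36,[0,0,-5],[0,0,0]]], force=15)

```text
clock: 4.9
tool_pos: [0.41, 0.0854, 0.1339]
tcp_rot: [[0.999, -0.044, 0.002], [-0.044, -0.999, -0.0], [0.002, -0.0, -1.0]]
wrist_force: [0.2, -0.4, -0.9]
gripper_width: 0.0404
gripper_force: 14.9
```

```bash
python3 st.py .512 -.166 .12
```

```text
4.9 [0.41   0.0854 0.1339] F [ 0.1703 -0.3765 -0.9151] w 0.04041002746567957 q [  4.  -10.8 101.7  -0.   88.9  96.5]
[[ 0.999  -0.044   0.0021]
 [-0.044  -0.999  -0.0001]
 [ 0.0021 -0.     -1.    ]]
delta tool mm [112.895  246.6404  14.1674]
```

play_rows(rows=[[36,[3,6,0],[0,0,0]],[36,[5,11,0],[0,0,0]],[36,[7,16,0],[0,0,0]],[36,[9,20,0],[0,0,0]],[36,[9,20,0],[0,0,0]],[36,[9,20,0],[0,0,0]],[36,[9,20,0],[0,0,0]],[36,[9,20,0],[0,0,0]],[36,[9,20,0],[0,0,0]],[36,[9,20,0],[0,0,0]],[36,[9,20,0],[0,0,0]],[36,[9,20,0],[0,0,0]],[36,[8,15,0],[0,0,0]],[36,[6,11,0],[0,0,0]],[36,[2,6,0],[0,0,0]],[36,[1,1.6,0],[0,0,0]],[36,[0,0,0],[0,0,0]],[36,[0,0,0],[0,0,0]]])

```text
clock: 6.7
tool_pos: [0.5114, -0.1653, 0.1326]
tcp_rot: [[0.999, -0.043, 0.0], [-0.043, -0.999, 0.0], [0.0, -0.0, -1.0]]
wrist_force: [0.6, 0.1, -0.7]
gripper_width: 0.0409
gripper_force: 14.9
```

```bash
python3 st.py .512 -.166 .068
python3 - <<'E'
from h import *
o=[]
for n,c in (('top',(290,190,95,70)),('scene',(280,130,75,80))):
    d=cam(n);x,y,w,h=c;i=cv2.resize(d['frame'][y:y+h,x:x+w,::-1],(400,int(400*h/w)),interpolation=cv2.INTER_CUBIC);z=np.zeros((440,400,3),np.uint8);z[:min(440,i.shape[0])]=i[:440];o.append(z)
cv2.imwrite('pics/hold.png',np.hstack(o))
E
```

```text
6.7 [ 0.5114 -0.1653  0.1326] F [ 0.5626  0.0842 -0.7153] w 0.04090059706615854 q [-24.    4.9  87.    0.   88.2  68.5]
[[ 0.9991 -0.0431  0.0001]
 [-0.0431 -0.9991  0.0002]
 [ 0.     -0.0002 -1.    ]]
delta tool mm [ 0.6036  0.7126 64.5928]
```

View pics/hold.png

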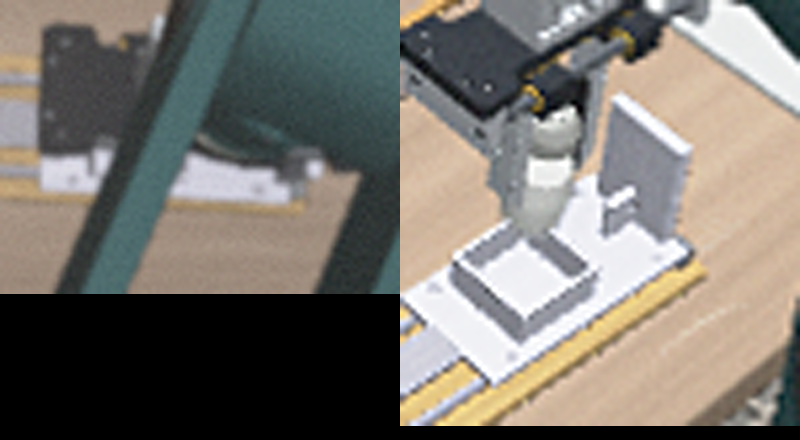

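Shaker hangs upright, above the pocket (shaker bottom ≈(527,225), pocket ≈(524,270) in the right crop). Lowering.

play_rows(rows=[[36,[0.6,0.6,8],[0,0,0]],[36,[0,0,10],[0,0,0]],[36,[0,0,10],[0,0,0]],[36,[0,0,10],[0,0,0]],[36,[0,0,8],[0,0,0]],[36,[0,0,6],[0,0,0]],[36,[0,0,5],[0,0,0]],[36,[0,0,4],[0,0,0]],[36,[0,0,2],[0,0,0]],[36,[0,0,1.5],[0,0,0]],[36,[0,0,0],[0,0,0]],[36,[0,0,0],[0,0,0]]])

```text
clock: 8.0
tool_pos: [0.5123, -0.1666, 0.0683]
tcp_rot: [[0.999, -0.044, 0.001], [-0.044, -0.999, -0.0], [0.001, 0.0, -1.0]]
wrist_force: [-0.1, -0.1, -1.4]
gripper_width: 0.0406
gripper_force: 14.9
```

```bash
python3 st.py .512 -.166 .068
python3 - <<'E'
from h import *
d=cam('scene');x,y,w,h=270,125,95,70
cv2.imwrite('pics/low.png',cv2.resize(d['frame'][y:y+h,x:x+w,::-1],(760,560),interpolation=cv2.INTER_CUBIC))
E
```

```text
8.0 [ 0.5123 -0.1666  0.0683] F [-0.0806 -0.1023 -1.4299] w 0.04058723519127173 q [-24.    7.4  91.7  -0.   80.8  68.5]
[[ 0.999  -0.0439  0.0006]
 [-0.0439 -0.999  -0.0003]
 [ 0.0006  0.0003 -1.    ]]
delta tool mm [-0.3429 -0.6146  0.2835]
```

View pics/low.png

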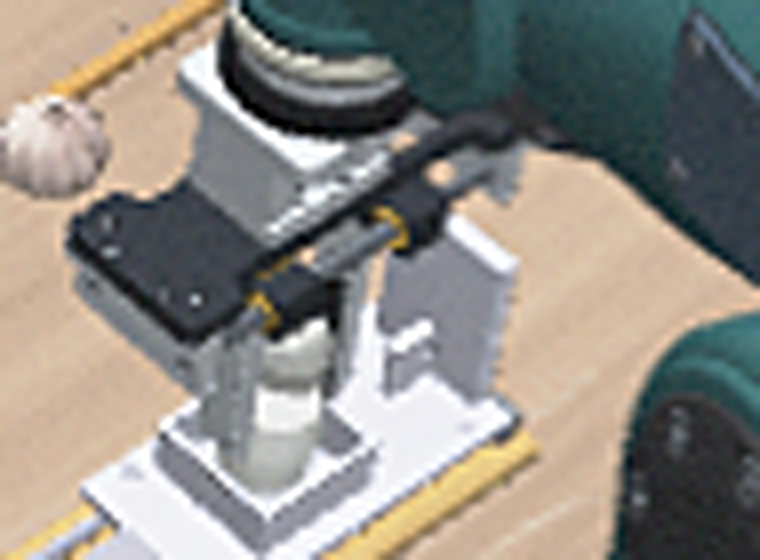

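The shaker stands inside the pocket walls (base ≈(270,480), rim around it). Releasing.

play_rows(rows=[[36,[0,0,0.7],[0,0,0]],[36,[0,0,0],[0,0,0]],[46,[0,0,0],[0,0,0]],[55,[0,0,0],[0,0,0]],[70,[0,0,0],[0,0,0]],[90,[0,0,0],[0,0,0]],[90,[0,0,0],[0,0,0]],[90,[0,0,0],[0,0,0]],[90,[0,0,-5],[0,0,0]],[90,[0,0,-15],[0,0,0]],[90,[0,0,-25],[0,0,0]],[90,[0,0,-30],[0,0,0]],[90,[0,0,-30],[0,0,0]],[90,[0,0,-20],[0,0,0]],[90,[0,0,-5],[0,0,0]],[90,[0,0,0],[0,0,0]]])

```text
clock: 9.65
tool_pos: [0.5127, -0.1668, 0.199]
tcp_rot: [[0.999, -0.044, 0.003], [-0.044, -0.999, -0.001], [0.003, 0.001, -1.0]]
wrist_force: [-0.2, -0.4, -1.1]
gripper_width: 0.0899
gripper_force: 0.0
```

```bash
python3 st.py .504 -.35 .198
python3 - <<'E'
from h import *
d=cam('scene');x,y,w,h=270,125,95,70
cv2.imwrite('pics/rel.png',cv2.resize(d['frame'][y:y+h,x:x+w,::-1],(760,560),interpolation=cv2.INTER_CUBIC))
E
```

```text
9.65 [ 0.5127 -0.1668  0.199 ] F [-0.208  -0.3909 -1.1102] w 0.08989046323836712 q [-24.    3.5  80.8  -0.   95.5  68.5]
[[ 0.999  -0.0439  0.0028]
 [-0.0439 -0.999  -0.0014]
 [ 0.0029  0.0012 -1.    ]]
delta tool mm [ -0.6217 183.3842   1.1763]
```

View pics/rel.png

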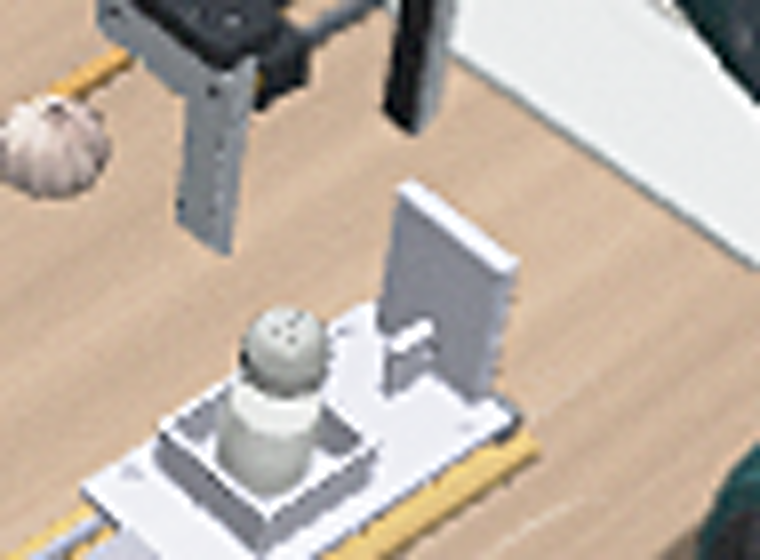

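The shaker stands upright in the pocket, at about (268,400), clear of the fingers; the push plate is intact. Next, go behind the plate with the fingers shut.

play_rows(rows=[[40,[0,10,0],[0,0,0]],[0,[0,20,0],[0,0,0]],[0,[0,24,0],[0,0,0]],[0,[0,24,0],[0,0,0]],[0,[0,24,0],[0,0,0]],[0,[0,24,0],[0,0,0]],[0,[0,18,0],[0,0,0]],[0,[0,0,0],[0,0,-8.2]],[0,[0,0,0],[0,0,-8.2]],[0,[0,0,0],[0,0,-8.2]],[0,[0,0,0],[0,0,-8.2]],[0,[0,0,0],[0,0,-8.2]],[0,[0,0,0],[0,0,-8.2]],[0,[0,0,0],[0,0,-8.2]],[0,[0,0,0],[0,0,-8.2]],[0,[0,0,0],[0,0,-8.2]],[0,[0,0,0],[0,0,-8.2]],[0,[0,0,0],[0,0,-8]],[0,[0,0,0],[0,0,0]],[0,[0,0,0],[0,0,0]]], force=10)

```text
clock: 11.7
tool_pos: [0.5055, -0.3105, 0.1965]
tcp_rot: [[0.047, 0.999, -0.001], [0.999, -0.047, 0.001], [0.001, -0.001, -1.0]]
wrist_force: [0.1, 0.0, 0.1]
gripper_width: 0.0006
gripper_force: 0.0
```

```bash
python3 st.py .506 -.30 .075
```

```text
11.7 [ 0.5055 -0.3105  0.1965] F [0.1171 0.0415 0.0859] w 0.0005552075436902684 q [-37.   10.7  73.2  -0.   96.2 -34.3]
[[ 0.0469  0.9989 -0.0012]
 [ 0.9989 -0.0469  0.0008]
 [ 0.0007 -0.0012 -1.    ]]
delta tool mm [ 10.4124   0.1586 121.4684]
```

play_rows(rows=[[0,[0,0,10],[0,0,0]],[0,[0,0,20],[0,0,0]],[0,[0,0,25],[0,0,0]],[0,[0,0,25],[0,0,0]],[0,[0,0,25],[0,0,0]],[0,[0,0,15],[0,0,0]],[0,[0,0,3],[0,0,0]],[0,[5,0,0],[0,0,0]],[0,[10,0,0],[0,0,0]],[0,[8,0,0],[0,0,0]],[0,[4,0,0],[0,0,0]],[0,[2,0,0],[0,0,0]],[0,[0,0,0],[0,0,0]],[0,[0,0,0],[0,0,0]]])

```text
clock: 13.1
tool_pos: [0.5071, -0.2816, 0.0745]
tcp_rot: [[0.044, 0.999, 0.0], [0.999, -0.044, -0.0], [-0.0, 0.0, -1.0]]
wrist_force: [-0.6, 0.3, -0.5]
gripper_width: 0.0006
gripper_force: 0.0
```

play_rows(rows=[[0,[1,0,0],[0,0,0]],[0,[1,0,0],[0,0,0]],[0,[1,0,0],[0,0,0]],[0,[1,0,0],[0,0,0]],[0,[1,0,0],[0,0,0]],[0,[1,0,0],[0,0,0]],[0,[1,0,0],[0,0,0]],[0,[1,0,0],[0,0,0]]])

```text
clock: 13.9
tool_pos: [0.5074, -0.2742, 0.0743]
tcp_rot: [[0.044, 0.999, 0.0], [0.999, -0.044, -0.002], [-0.002, 0.0, -1.0]]
wrist_force: [-0.1, -3.2, -0.3]
gripper_width: 0.0004
gripper_force: 1.3
```

play_rows(rows=[[0,[1,0,0],[0,0,0]],[0,[1,0,0],[0,0,0]],[0,[1,0,0],[0,0,0]]])

```text
clock: 14.2
tool_pos: [0.5076, -0.2707, 0.0743]
tcp_rot: [[0.044, 0.999, 0.0], [0.999, -0.044, -0.001], [-0.001, 0.0, -1.0]]
wrist_force: [0.1, -2.0, -0.6]
gripper_width: 0.0007
gripper_force: 1.3
```

play_rows(rows=[[0,[1,0,0],[0,0,0]],[0,[1,0,0],[0,0,0]]])

```text
clock: 14.4
tool_pos: [0.5077, -0.2685, 0.0743]
tcp_rot: [[0.044, 0.999, 0.0], [0.999, -0.044, -0.0], [-0.0, 0.0, -1.0]]
wrist_force: [0.5, -2.1, -1.5]
gripper_width: 0.0004
gripper_force: 1.3
```

play_rows(rows=[[0,[1,0,0],[0,0,0]],[0,[1,0,0],[0,0,0]]])

```text
clock: 14.6
tool_pos: [0.5077, -0.2664, 0.0743]
tcp_rot: [[0.044, 0.999, 0.0], [0.999, -0.044, -0.0], [-0.0, 0.0, -1.0]]
wrist_force: [-0.2, -3.7, -0.6]
gripper_width: 0.0003
gripper_force: 1.3
```

play_rows(rows=[[0,[0.7,0,0],[0,0,0]],[0,[0.7,0,0],[0,0,0]]])

```text
clock: 14.8
tool_pos: [0.5078, -0.265, 0.0743]
tcp_rot: [[0.044, 0.999, 0.0], [0.999, -0.044, -0.0], [-0.0, 0.0, -1.0]]
wrist_force: [-0.0, -2.2, -0.9]
gripper_width: 0.0004
gripper_force: 1.3
```

play_rows(rows=[[0,[0.7,0,0],[0,0,0]],[0,[0.7,0,0],[0,0,0]]])

```text
clock: 15.0
tool_pos: [0.5078, -0.2643, 0.0744]
tcp_rot: [[0.044, 0.999, 0.0], [0.999, -0.044, -0.002], [-0.002, 0.0, -1.0]]
wrist_force: [-0.2, -5.7, -1.5]
gripper_width: 0.0009
gripper_force: 2.6
```

play_rows(rows=[[0,[0.7,0,0],[0,0,0]],[0,[0.7,0,0],[0,0,0]]])

```text
clock: 15.2
tool_pos: [0.5078, -0.2641, 0.0744]
tcp_rot: [[0.044, 0.999, 0.0], [0.999, -0.044, -0.004], [-0.004, 0.0, -1.0]]
wrist_force: [0.6, -8.9, -2.8]
gripper_width: 0.0005
gripper_force: 4.1
```

play_rows(rows=[[0,[0.5,0,0],[0,0,0]],[0,[0.5,0,0],[0,0,0]]])

```text
clock: 15.4
tool_pos: [0.5079, -0.264, 0.0744]
tcp_rot: [[0.045, 0.999, 0.0], [0.999, -0.045, -0.005], [-0.005, 0.001, -1.0]]
wrist_force: [0.3, -9.5, -2.8]
gripper_width: 0.0004
gripper_force: 4.8
```

play_rows(rows=[[0,[0.5,0,0],[0,0,0]],[0,[0.5,0,0],[0,0,0]]])

```text
clock: 15.6
tool_pos: [0.5079, -0.2639, 0.0744]
tcp_rot: [[0.045, 0.999, 0.0], [0.999, -0.045, -0.007], [-0.007, 0.001, -1.0]]
wrist_force: [-0.3, -12.4, -3.2]
gripper_width: 0.0006
gripper_force: 5.9
```

play_rows(rows=[[0,[0.5,0,0],[0,0,0]],[0,[0.4,0,0],[0,0,0]]])

```text
clock: 15.8
tool_pos: [0.5079, -0.2636, 0.0745]
tcp_rot: [[0.045, 0.999, 0.0], [0.999, -0.045, -0.008], [-0.008, 0.001, -1.0]]
wrist_force: [0.4, -12.5, -4.5]
gripper_width: 0.0003
gripper_force: 6.5
```

play_rows(rows=[[0,[0.4,0,0],[0,0,0]],[0,[0.4,0,0],[0,0,0]]])

```text
clock: 16.0
tool_pos: [0.5079, -0.2635, 0.0745]
tcp_rot: [[0.046, 0.999, 0.001], [0.999, -0.046, -0.009], [-0.009, 0.001, -1.0]]
wrist_force: [0.7, -14.7, -4.2]
gripper_width: 0.0003
gripper_force: 7.3
```

play_rows(rows=[[0,[0.4,0,0],[0,0,0]],[0,[0.4,0,0],[0,0,0]]])

```text
clock: 16.2
tool_pos: [0.5079, -0.2635, 0.0746]
tcp_rot: [[0.046, 0.999, 0.001], [0.999, -0.046, -0.011], [-0.011, 0.001, -1.0]]
wrist_force: [0.2, -16.8, -4.3]
gripper_width: 0.0001
gripper_force: 8.1
```

play_rows(rows=[[0,[0.4,0,0],[0,0,0]],[0,[0.3,0,0],[0,0,0]]])

```text
clock: 16.4
tool_pos: [0.5079, -0.2635, 0.0745]
tcp_rot: [[0.046, 0.999, 0.001], [0.999, -0.046, -0.012], [-0.012, 0.001, -1.0]]
wrist_force: [0.7, -17.2, -4.4]
gripper_width: 0.0002
gripper_force: 8.8
```

play_rows(rows=[[0,[0.3,0,0],[0,0,0]],[0,[0.3,0,0],[0,0,0]]])

```text
clock: 16.6
tool_pos: [0.5079, -0.2635, 0.0746]
tcp_rot: [[0.046, 0.999, 0.001], [0.999, -0.046, -0.013], [-0.013, 0.001, -1.0]]
wrist_force: [-0.0, -19.1, -5.3]
gripper_width: 0.0008
gripper_force: 9.4
```

play_rows(rows=[[0,[0.3,0,0],[0,0,0]],[0,[0.2,0,0],[0,0,0]]])

```text
clock: 16.8
tool_pos: [0.508, -0.2613, 0.0745]
tcp_rot: [[0.046, 0.999, 0.001], [0.999, -0.046, -0.009], [-0.009, 0.001, -1.0]]
wrist_force: [0.2, -12.5, -4.1]
gripper_width: 0.0006
gripper_force: 6.0
```

play_rows(rows=[[0,[0,0,0],[0,0,0]],[0,[0,0,0],[0,0,0]],[0,[0,0,0],[0,0,0]]])

```text
clock: 17.1
tool_pos: [0.5082, -0.2565, 0.0743]
tcp_rot: [[0.045, 0.999, 0.0], [0.999, -0.045, -0.0], [-0.0, 0.0, -1.0]]
wrist_force: [0.9, -3.4, -0.4]
gripper_width: 0.0009
gripper_force: 1.5
```

play_rows(rows=[[0,[1.5,0,0],[0,0,0]],[0,[1.5,0,0],[0,0,0]],[0,[1.5,0,0],[0,0,0]],[0,[1.5,0,0],[0,0,0]]])

```text
clock: 17.5
tool_pos: [0.5085, -0.2496, 0.0744]
tcp_rot: [[0.044, 0.999, 0.0], [0.999, -0.044, 0.0], [0.0, 0.0, -1.0]]
wrist_force: [0.5, -3.4, 0.3]
gripper_width: 0.0007
gripper_force: 1.3
```

play_rows(rows=[[0,[1.5,0,0],[0,0,0]],[0,[1.5,0,0],[0,0,0]],[0,[1.5,0,0],[0,0,0]],[0,[1.5,0,0],[0,0,0]]])

```text
clock: 17.9
tool_pos: [0.5088, -0.2438, 0.0743]
tcp_rot: [[0.044, 0.999, 0.0], [0.999, -0.044, -0.0], [-0.0, 0.0, -1.0]]
wrist_force: [0.3, -2.4, -0.0]
gripper_width: 0.0006
gripper_force: 1.3
```

play_rows(rows=[[0,[2,0,0],[0,0,0]],[0,[2,0,0],[0,0,0]],[0,[2,0,0],[0,0,0]],[0,[2,0,0],[0,0,0]],[0,[2,0,0],[0,0,0]],[0,[2,0,0],[0,0,0]],[0,[2,0,0],[0,0,0]],[0,[2,0,0],[0,0,0]],[0,[2,0,0],[0,0,0]],[0,[2,0,0],[0,0,0]],[0,[2,0,0],[0,0,0]],[0,[2,0,0],[0,0,0]],[0,[2,0,0],[0,0,0]],[0,[2,0,0],[0,0,0]],[0,[2,0,0],[0,0,0]],[0,[2,0,0],[0,0,0]],[0,[2,0,0],[0,0,0]]])

```text
clock: 19.6
tool_pos: [0.5103, -0.2099, 0.0743]
tcp_rot: [[0.044, 0.999, 0.0], [0.999, -0.044, -0.0], [-0.0, 0.0, -1.0]]
wrist_force: [0.4, -3.0, 0.1]
gripper_width: 0.0007
gripper_force: 1.3
```

play_rows(rows=[[0,[1.5,0,0],[0,0,0]],[0,[1.5,0,0],[0,0,0]],[0,[1.5,0,0],[0,0,0]],[0,[1.5,0,0],[0,0,0]]])

```text
clock: 20.0
tool_pos: [0.5105, -0.204, 0.0743]
tcp_rot: [[0.044, 0.999, 0.0], [0.999, -0.044, -0.0], [-0.0, 0.0, -1.0]]
wrist_force: [0.9, -2.1, 0.2]
gripper_width: 0.0006
gripper_force: 1.3
```

play_rows(rows=[[0,[1.5,0,0],[0,0,0]],[0,[1.5,0,0],[0,0,0]],[0,[1.5,0,0],[0,0,0]]])

```text
clock: 20.3
tool_pos: [0.5107, -0.1995, 0.0743]
tcp_rot: [[0.044, 0.999, 0.0], [0.999, -0.044, -0.0], [-0.0, 0.0, -1.0]]
wrist_force: [1.7, -2.3, -0.3]
gripper_width: 0.0006
gripper_force: 1.3
```

play_rows(rows=[[0,[1.5,0,0],[0,0,0]],[0,[1.5,0,0],[0,0,0]],[0,[1.5,0,0],[0,0,0]]])

```text
clock: 20.6
tool_pos: [0.5109, -0.1949, 0.0743]
tcp_rot: [[0.044, 0.999, 0.0], [0.999, -0.044, -0.0], [-0.0, 0.0, -1.0]]
wrist_force: [0.3, -3.7, -0.5]
gripper_width: 0.0008
gripper_force: 1.3
```

play_rows(rows=[[0,[1.5,0,0],[0,0,0]],[0,[1.5,0,0],[0,0,0]],[0,[1.5,0,0],[0,0,0]]])

```text
clock: 20.9
tool_pos: [0.5111, -0.1904, 0.0743]
tcp_rot: [[0.044, 0.999, 0.0], [0.999, -0.044, -0.0], [-0.0, 0.0, -1.0]]
wrist_force: [2.1, -2.6, -0.1]
gripper_width: 0.0004
gripper_force: 1.3
```

play_rows(rows=[[0,[1.5,0,0],[0,0,0]],[0,[1.5,0,0],[0,0,0]]])

```text
clock: 21.1
tool_pos: [0.5113, -0.1874, 0.0743]
tcp_rot: [[0.044, 0.999, 0.0], [0.999, -0.044, -0.0], [-0.0, 0.0, -1.0]]
wrist_force: [0.9, -2.1, -1.1]
gripper_width: 0.0007
gripper_force: 1.3
```

play_rows(rows=[[0,[1.5,0,0],[0,0,0]],[0,[1.5,0,0],[0,0,0]],[0,[1.5,0,0],[0,0,0]]])

```text
clock: 21.4
tool_pos: [0.5114, -0.1836, 0.0743]
tcp_rot: [[0.044, 0.999, 0.0], [0.999, -0.044, -0.002], [-0.002, 0.0, -1.0]]
wrist_force: [1.5, -4.9, 0.3]
gripper_width: 0.0006
gripper_force: 2.6
```

play_rows(rows=[[0,[1.5,0,0],[0,0,0]],[0,[1.5,0,0],[0,0,0]]])

```text
clock: 21.6
tool_pos: [0.5115, -0.1816, 0.0744]
tcp_rot: [[0.044, 0.999, 0.0], [0.999, -0.044, -0.003], [-0.003, 0.0, -1.0]]
wrist_force: [1.8, -8.1, -1.2]
gripper_width: -0.0001
gripper_force: 3.7
```

play_rows(rows=[[0,[1,0,0],[0,0,0]],[0,[1,0,0],[0,0,0]],[0,[0,0,0],[0,0,0]],[0,[0,0,0],[0,0,0]]])

```text
clock: 22.0
tool_pos: [0.5115, -0.1803, 0.0744]
tcp_rot: [[0.045, 0.999, 0.0], [0.999, -0.045, -0.004], [-0.004, 0.0, -1.0]]
wrist_force: [2.4, -8.9, -1.3]
gripper_width: 0.0006
gripper_force: 4.0
```

```bash
python3 st.py
```

```text
22.0 [ 0.5115 -0.1803  0.0744] F [ 2.4254 -8.9141 -1.3321] w 0.0005635318616501119 q [-25.3   7.6  90.8  -0.2  81.5 -22.7]
[[ 0.0447  0.999   0.0001]
 [ 0.999  -0.0447 -0.0044]
 [-0.0044  0.0003 -1.    ]]
```

play_rows(rows=[[0,[-0.5,0,0],[0,0,0]],[0,[-0.5,0,0],[0,0,0]],[0,[-0.5,0,0],[0,0,0]],[0,[-0.5,0,0],[0,0,0]],[0,[-0.5,0,0],[0,0,0]],[0,[-0.5,0,0],[0,0,0]],[0,[-0.5,0,0],[0,0,0]],[0,[-0.5,0,0],[0,0,0]],[0,[-0.5,0,0],[0,0,0]],[0,[-0.5,0,0],[0,0,0]],[0,[-0.5,0,0],[0,0,0]],[0,[-0.5,0,0],[0,0,0]],[0,[-0.5,0,0],[0,0,0]],[0,[-0.5,0,0],[0,0,0]],[0,[-1,0,0],[0,0,0]],[0,[-2,0,0],[0,0,0]],[0,[-4,0,0],[0,0,0]],[0,[-8,0,0],[0,0,0]],[0,[-10,0,0],[0,0,0]],[0,[-10,0,0],[0,0,0]]])

```text
clock: 24.0
tool_pos: [0.5097, -0.2211, 0.0743]
tcp_rot: [[0.044, 0.999, 0.0], [0.999, -0.044, -0.0], [-0.0, 0.0, -1.0]]
wrist_force: [0.2, 0.2, -0.4]
gripper_width: 0.0001
gripper_force: 0.0
```

play_rows(rows=[[0,[-20,0,0],[0,0,0]],[0,[-20,0,0],[0,0,0]],[0,[-20,0,-10],[0,0,0]],[0,[-20,0,-20],[0,0,0]],[0,[-10,0,-20],[0,0,0]],[0,[0,0,-20],[0,0,0]],[0,[0,0,0],[0,0,0]],[0,[0,0,0],[0,0,0]],[0,[0,0,0],[0,0,0]]])

```text
clock: 24.9
tool_pos: [0.5051, -0.3095, 0.1426]
tcp_rot: [[0.044, 0.999, -0.002], [0.999, -0.044, 0.002], [0.001, -0.002, -1.0]]
wrist_force: [0.4, -0.1, 0.8]
gripper_width: 0.0005
gripper_force: 0.0
```

```bash
python3 st.py
python3 - <<'E'
from h import *
o=[]
for n,c in (('top',(205,180,160,90)),('scene',(215,140,125,110))):
    d=cam(n);np.save(f'pics/{n}E.npy',d,allow_pickle=True);x,y,w,h=c;i=cv2.resize(d['frame'][y:y+h,x:x+w,::-1],(400,int(400*h/w)),interpolation=cv2.INTER_CUBIC);z=np.zeros((360,400,3),np.uint8);z[:i.shape[0]]=i[:360];o.append(z)
cv2.imwrite('pics/end.png',np.hstack(o))
E
```

```text
24.9 [ 0.5051 -0.3095  0.1426] F [ 0.4378 -0.1219  0.7801] w 0.0004788099843383995 q [-37.   11.6  78.2  -0.   90.3 -34.5]
[[ 0.0439  0.999  -0.0021]
 [ 0.999  -0.0439  0.0015]
 [ 0.0015 -0.0022 -1.    ]]
```

View pics/end.png

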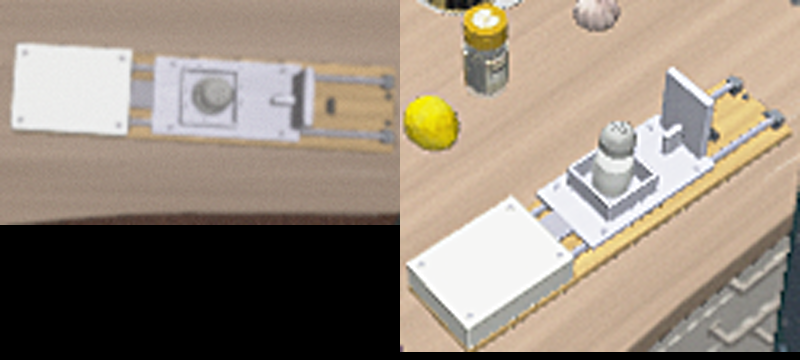

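The carriage is up near the cover, with its tongue under it. The shaker stands upright in the pocket: (212,95) in the top crop, (615,160) in the scene crop. The arm is clear and the gold-capped jar hasn't moved.

```bash
python3 -c "
from workcell import ctrl
print(ctrl.job_done())"
```

```text
the job is handed in; nothing more can be done
None
```

The job is handed in, but no verdict was returned: the shaker stands upright in the pocket, and the carriage broke free at about 19 N and was pushed against the end stop. I couldn't measure how far the stop stays pressed in (about 0.8 mm is expected from the given friction and spring), and the robot is clear of everything.

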